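# Check a chromatography column's length in the bench caliper

### The arm

A 7-joint arm with a two-finger parallel gripper is mounted at the origin on the work surface. World frame = base frame: x ahead of the robot, y to its left, z up, the work surface at z = 0. Lengths are in m, angles in rad, forces in N, time in s.
With the tool pointing down it reaches from about 0.425 to 0.95 m from the base axis. Payload 4.7 kg.
Tool frame: the origin (TCP) lies midway between the tips of the shut fingers; the grasp point (between the pads) lies 19 mm behind it; z points along the fingers, y is the line along which they close (so a half turn about z gives the same grasp; the last joint's range is limited). The gripper opens to 87 mm and grips with 3 to 60 N. Pads are 19 mm wide; open, the fingers measure 117 mm over their backs; the gripper's body (75 mm by 190 mm) begins 51 mm behind the grasp point.
Start: joints at [1.156, 0.469, -0.049, 1.532, 0.024, 1.141, -0.082], TCP at [0.254, -0.625, 0.223] pointing down, gripper open.
Joint ranges: [-2.59, 2.59], [-0.33, 1.99], [-1.39, 1.29], [0.1, 2.45], [-1.04, 4.18], [0.21, 1.99], [-2.66, 2.66]. Speed limits (rad/s): [2.57, 2.57, 3.14, 3.14, 3.14, 3.14, 3.14].

### API

Orientations are given as a rotation vector (axis times angle).
In Python, from bench import env gives the robot as it stands.
- The arm moves only by the shell command python3 nudge.py 'ROWS' [OPENING] [FORCE]. ROWS is rows parted by semicolons, their numbers by spaces, 1 to 10 of them, each of 4 numbers: dx, dy, dz in m, then a turn about the tool's z in rad; each row shifts and turns the commanded pose from where the row before left it, along the tool's axes as they then stand; what a row does not reach is not made up. A row lasts 1/12 s, in which the tool goes at most 0.0417 m and 0.125 rad, less where a joint would pass 70% of its speed; a pose out of reach is approached as far as the arm can. OPENING is the finger opening in m, set as the command begins (- or left out keeps the last). The fingers move at their own pace and stop on an object; FORCE is the grip in N (left out, the last holds). Time passes only in rows, so rows that do not move let the fingers close. It prints the time, the measured TCP pose, the force, the opening and the grip force at its end.
- env.read_state(): the state, without advancing time (a new reading comes with each control period).
- env.get_image(name): name is "scene" or "top" or "wrist"; returns (picture, depth): 400x640x3 uint8, red, green, blue; 400x640 float32, m along the optical axis (not along the pixel's ray), 0 where there is no reading.
- env.calibration(name): a dict with "fx", "fy", "cx", "cy" (pixels), "R" (3x3) and "t" (3): a world point X has camera coordinates R X + t. Camera axes: x right, y down, z forward; pixel columns grow to the right and rows downward; lengths in m; the calibration is good to about 2 mm. A picture is of the moment at which its call begins: read the wrist's pose just before it. calibration takes no time and is no camera call; for the wrist camera it gives the pose at the moment of the call.
- env.job_done(): hands the job in; it is judged then, once.
The state is a dict: "t": time; "joints": joint angles; "qvel": joint speeds; "joint_efforts": joint torques, N m; "eef_pos": TCP position; "orientation": TCP orientation; "contact_force": force on the tool from outside, world axes, zero at the start; "ft_torque": the same for the moment, N m; "opening": finger opening in m; "gripper_force": force on a finger pad.
Only numpy, scipy, OpenCV 4.12 (cv2) and the standard library are available. Lean on these libraries where they do the work, as an engineer would, in place of code of your own. Each camera call takes 0.05 s, during which the arm holds its last target. There are 200 camera calls.

### The job

Take the longer of the two steel columns from its stand and lower it (do not drop it) into the V rests of the bench caliper, between the jaws, and let go of it. Then slide the movable jaw gently along the beam until the column is held touching both jaws, without forcing that jaw out of square, and leave the caliper closed on it. Leave the other column, the bottle, the wrench and the phone where they are.

Things in the scene. Friction and masses are not known exactly. Their poses are not given: they have to be found in the camera images.
- long_column: The longer steel column: tube 26 mm in diameter, 150 mm long over all, end nuts 34 mm in diameter and 22 mm long with flat ends, 0.3 kg. Origin at its middle on the axis, y along it. It lies level, axis 38 mm above the table, on a low grey stand's two V rests (9 mm wide, 23 mm either side of the stand's middle, which is within 6 mm of the column's); base 5 mm thick. Grip its middle from above.
- short_column: The shorter steel column, the same but 105 mm long, in a stand of the same kind. Origin at its middle, y along it. Must stay where it is.
- gauge: Bench caliper fixed to the table: grey base 140 (x) x 340 (y) x 12 mm; steel beam 22 mm wide along y at x = -50 mm, top 30 mm above the table. Origin at table height, 8 mm to +x of the base's middle, z up. Fixed jaw at the -y end, face at y = -120 mm looking to +y; the movable jaw faces it. Jaws reach from the beam to x = 43 mm; at the column 36 mm wide, 12 mm thick, top 75 mm above the table.
- rest (a point): Where the column's middle belongs: in the two grey V rests (10 mm wide, 28 mm either side along y), its end against the fixed jaw. 50 mm above the table, at x = 25, y = -45 mm in the caliper's frame. Axes as the caliper's: y along the beam from fixed to movable jaw, x away from the beam, z up. Either way round will do; the column slides easily (under 2 N), 18 mm to +y before a nut meets a V rest.
- fixed_jaw: The fixed jaw. Origin on its face, on the line of the column's axis, 50 mm above the table; axes as the caliper's, the face looking to +y.
- jaw_face (a point): Point on the movable jaw's measuring face, on the line of the column's axis, 50 mm above the table. The face looks to this frame's -y.
- tab (a point): Point in the black thumb tab on the movable jaw's slide, over the beam, 80 mm above the table. The tab is 14 mm thick along the beam, 24 mm across, from 44 to 96 mm above the table; at x = -50 mm in the caliper's frame and 55 mm to +y of the movable jaw's face. Pinch or push it to slide the jaw. Nothing else within 35 mm is more than 46 mm high.
- slide (a joint): Opening between the jaw faces in m when the jaw is square (0 closed, 0.2 fully open; starts at 0.175 to 0.195). Grows towards the caliper's +y. It takes about 3 N to slide and stays where it is left.
- jaw (a joint): How far the movable jaw is turned out of square on its slide, in rad; 0 is square. It pivots about an upright axis over the beam, 75 mm from the column's axis, against a spring (12 N m/rad): 10 N on the column turns it about 0.06 rad.
- solvent_bottle: Clear bottle with blue cap, 72 mm in diameter, 150 mm tall, at the right. Origin under its middle. Stays.
- wrench: Steel open-ended wrench, 160 mm long, lying at the far left. Stays.
- phone: Black phone, 72 x 150 x 9 mm, lying flat in the far middle. Stays.

How it is judged:
By the outcome, as a careful person would: the job done as asked, in the order asked, and still so for the second after the job is handed in, with the robot touching nothing.
It also fails if it takes over 56 s, if anything falls off the work surface, if the arm or the gripper's body presses on something with over 40 N, if the wrist force passes 120 N, or if a joint passes its speed limit or range.

## Working session

There is one attempt and no reset: what is moved stays moved. The work goes in short steps, Python scripts to look and compute and a shell command to move; the robot and the scene stay as the last step left them, time stands still between calls to the robot, and variables do not carry over. Pictures are saved under pics/ and viewed, at most 10 in all, crops included, and the job is handed in when it is done.

```bash
ls; mkdir -p pics
python3 - <<'E'
from bench import env
import cv2,numpy as np
s=env.read_state();print(s)
for n in("scene","top"):
    im,d=env.get_image(n);c=env.calibration(n)
    cv2.imwrite(f"pics/{n}0.png",im[:,:,::-1]);np.savez(f"pics/{n}0.npz",im=im,d=d,**c)
    print(n,c)
E
```

```text
bench.py
nudge.py
pics
{'t': 0.0, 'joints': array([ 1.15608856,  0.46945819, -0.04858097,  1.53366376,  0.02410773,
        1.1409711 , -0.08230545]), 'qvel': array([ 0.00184607, -0.00103718,  0.00298768, -0.00097535,  0.00171377,
       -0.00062471,  0.0002403 ]), 'joint_efforts': array([ 6.00094118e-04, -5.07983136e+01, -8.03776947e-02, -2.36159885e+01,
       -6.13338011e-02,  3.77265236e-02,  1.62387532e-04]), 'eef_pos': array([ 0.25379088, -0.6248481 ,  0.22150086]), 'orientation': array([-3.08148920e+00, -6.01942007e-01,  7.01198248e-04]), 'contact_force': array([0.42817153, 0.56069463, 0.30235213]), 'ft_torque': array([-0.03103222, -0.01615565, -0.0067882 ]), 'gripper_force': 0.0, 'opening': 0.08689296035897345}
scene {'fx': 513.611115246435, 'fy': 513.611115246435, 'cx': 325.97242036641245, 'cy': 200.55600297647683, 'R': array([[-0.86549276,  0.50079072,  0.01144302],
       [ 0.41068351,  0.72247412, -0.55621058],
       [-0.28681238, -0.47669676, -0.83096261]]), 't': array([ 0.56633208, -0.16205686,  1.45517431])}
top {'fx': 391.8657821014337, 'fy': 391.8657821014337, 'cx': 313.0623981289622, 'cy': 200.07213410308194, 'R': array([[ 2.24488610e-02, -9.99742596e-01,  3.28475255e-03],
       [-9.84296048e-01, -2.26772008e-02, -1.75062944e-01],
       [ 1.75092371e-01,  6.96794752e-04, -9.84551764e-01]]), 't': array([-0.09409306,  0.60646046,  0.96625946])}
```

View pics/top0.png

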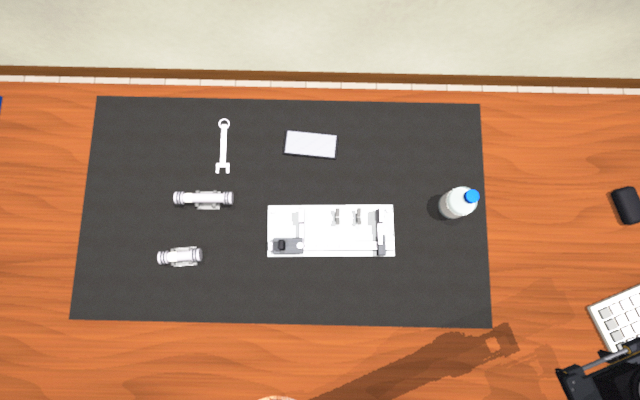

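View pics/scene0.png

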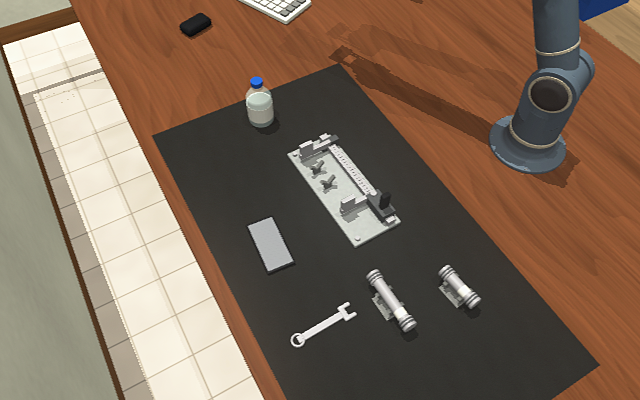

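The top view shows the long column at about (174–234, 199), the short one at (158–202, 257), the caliper base at (267–395, 205–258), the fixed jaw near x=382, and the tab near (282, 245). The scene view agrees: the column is left of the caliper and the bottle at its right end. Next I'll measure these.

```bash
cat > h.py <<'E'
import numpy as np,cv2
def world(f):
    z=np.load(f);d=z['d'];v,u=np.indices(d.shape)
    c=np.stack([(u-z['cx'])/z['fx']*d,(v-z['cy'])/z['fy']*d,d],-1)
    return (c-z['t'])@z['R'],d>0
def rect(p):
    (c,s,a)=cv2.minAreaRect((p[:,:2]*1000).astype(np.float32));return np.round(c,1),np.round(s,1),round(a,2)
E
python3 - <<'E'
from h import *
for n in("top","scene"):
    W,ok=world(f"pics/{n}0.npz"); P=W[ok]
    tab=P[(P[:,0]>.3)&(P[:,0]<.9)&(abs(P[:,1])<.6)]
    print(n,"table z",np.median(tab[abs(tab[:,2])<.02][:,2]))
    if n=="top":
        for nm,(u0,u1,v0,v1) in dict(long=(165,243,185,215),short=(150,210,243,270),gauge=(258,405,198,266)).items():
            Q=W[v0:v1,u0:u1].reshape(-1,3);H=Q[Q[:,2]>.006];np.save(nm+".npy",H)
            print(nm,H.min(0),H.max(0))
L=np.load("long.npy");lo,hi=L.min(0),L.max(0)
G=np.load("gauge.npy");gl,gh=G.min(0),G.max(0)
for n in("top","scene"):
    W,ok=world(f"pics/{n}0.npz");P=W[ok]
    box=lambda l,h,z0,z1:P[(P[:,:2]>l[:2]-.02).all(1)&(P[:,:2]<h[:2]+.02).all(1)&(P[:,2]>z0)&(P[:,2]<z1)]
    c=box(lo,hi,.028,.08);print(n,"long",len(c),rect(c),"top",np.percentile(c[:,2],[50,95,99]))
    c=c[c[:,2]>.045];print("  crest",rect(c),cv2.fitLine(c[:,:2].astype(np.float32),2,0,.01,.01).ravel())
    b=box(gl,gh,.007,.018);print("  base",len(b),rect(b),np.median(b[:,2]))
    b=box(gl,gh,.007,.12);print("  all",rect(b))
    b=box(gl,gh,.06,.12);
    for m in (b[:,1]<gl[1]+.1, b[:,1]>gl[1]+.15):
        q=b[m];print("  jaw",rect(q),q.min(0).round(4),q.max(0).round(4))
    b=b[b[:,2]>.082];print("  tab",len(b),b.min(0).round(4),b.max(0).round(4))
E
```

```text
top table z 0.0007943819075667619
long [ 0.42986425 -0.0809893   0.00601011] [0.6330914  0.31010411 1.05781028]
short [ 0.42986425 -0.0809893   0.00605912] [0.48241558 0.31107291 1.05781028]
gauge [ 0.42986425 -0.32467044  0.00604117] [0.62771305 0.06224614 1.05781028]
scene table z 0.000335577918163804
top long 1973 (array([547.6, 113.2]), array([190.5, 414.4]), 6.73) top [0.04695674 0.05656153 0.0756361 ]
  crest (array([534.4, 128.1]), array([184.4, 369.2]), 1.33) [0.00420636 0.9999912  0.5329203  0.16736929]
  base 4669 (array([ 528.2, -148.9]), array([384.5, 209.8]), 88.04) 0.012121287261991392
  all (array([ 528.2, -148.9]), array([384.5, 209.8]), 88.04)
  jaw (array([ 570.6, -254. ]), array([35.7, 12.2]), 3.06) [ 0.5529 -0.2608  0.0606] [ 0.5883 -0.2476  0.0793]
  jaw (array([528.2, -30.1]), array([ 25.9, 117.3]), 60.29) [ 0.4771 -0.0562  0.0626] [0.5814 0.001  0.0997]
  tab 59 [ 0.4778 -0.0117  0.0829] [0.5001 0.001  0.0997]
scene long 2529 (array([550.2, 115.3]), array([193.4, 418.2]), 6.75) top [0.04689103 0.06361107 0.07551504]
  crest (array([536.2, 131.1]), array([187.8, 372.5]), 1.07) [ 0.02998494 -0.99955034  0.5451258   0.16838422]
  base 3515 (array([ 530.2, -133.8]), array([199.1, 364.5]), 6.37) 0.011575448694778095
  all (array([ 530.2, -133.8]), array([199.1, 364.5]), 6.37)
  jaw (array([ 572.6, -250.7]), array([37.4, 16.6]), 4.21) [ 0.5541 -0.2602  0.0601] [ 0.5915 -0.2425  0.0794]
  jaw (array([531.3, -25.8]), array([ 26.2, 120.5]), 59.2) [ 0.4777 -0.0543  0.0601] [0.5865 0.0074 0.0995]
  tab 74 [ 0.4777 -0.0073  0.0823] [0.5037 0.0072 0.0995]
```

Run:
```python
from h import *
def ln(c):
    v=cv2.fitLine((c[:,:2]*1000).astype(np.float32),2,0,.01,.01).ravel();return round(float(np.degrees(np.arctan2(-v[0]*np.sign(v[1]),abs(v[1])))),2)
for n in("top","scene"):
    W,ok=world(f"pics/{n}0.npz");P=W[ok]
    box=lambda x0,x1,y0,y1,z0,z1:P[(P[:,0]>x0)&(P[:,0]<x1)&(P[:,1]>y0)&(P[:,1]<y1)&(P[:,2]>z0)&(P[:,2]<z1)]
    c=box(.53,.64,.1,.35,.036,.08);print(n,"long",len(c),rect(c),ln(c),c[:,2].max())
    c=box(.4,.53,.1,.35,.036,.08);print(" short",len(c),rect(c),ln(c))
    b=box(.43,.63,-.33,.06,.009,.015);
    # robust: keep dominant component
    print(" base",len(b),rect(b),np.percentile(b[:,:2],[1,99],axis=0).round(4).tolist())
    b=box(.43,.63,-.30,.03,.02,.035);print(" beam",rect(b[b[:,0]<.51]),ln(b[b[:,0]<.51]))
    b=box(.55,.61,-.22,-.1,.025,.06);print(" rests",rect(b))
```

```text
top long 629 (array([608.9, 208.2]), array([ 35.3, 150.9]), 1.69) 0.89 0.058625116525008514
 short 510 (array([456.5, 258. ]), array([ 35.7, 105.6]), 7.01) 6.35
 base 4071 (array([ 534.2, -129.5]), array([139.6, 339.4]), 1.44) [[0.4641, -0.2957], [0.6047, 0.0374]]
 beam (array([ 492.8, -132.8]), array([324.9,  31.1]), 89.87) 1.6
 rests (array([ 569.3, -173.7]), array([39.1, 65.7]), 0.66)
scene long 876 (array([614.3, 211.8]), array([151.2,  38.8]), 89.74) 1.07 0.05959419763796011
 short 622 (array([459.2, 261.8]), array([ 35.7, 105.6]), 5.92) 6.38
 base 2791 (array([ 527.5, -126. ]), array([160.2, 341.9]), 1.73) [[0.4686, -0.2886], [0.6074, 0.0425]]
 beam (array([ 490.7, -132.5]), array([323.1,  38.2]), 89.95) 0.65
 rests (array([ 571.6, -169.8]), array([43.1, 69.2]), 2.35)
```

```bash
cat >> h.py <<'E'
def go(x,y,z,yaw):
    "what to move in the tool's axes, turn first; yaw (deg) of tool y from world x"
    from bench import env
    from scipy.spatial.transform import Rotation as Ro
    s=env.read_state();R=Ro.from_rotvec(s['orientation']).as_matrix()
    a=np.radians(yaw);y0=np.arctan2(R[1,1],R[0,1]);t=-(np.remainder(a-y0+np.pi,2*np.pi)-np.pi)
    R2=np.array([[-np.sin(a),np.cos(a),0],[np.cos(a),np.sin(a),0],[0,0,-1]]).T if 1 else 0
    R2=np.stack([[-np.sin(a),np.cos(a),0],[np.cos(a),np.sin(a),0],[0,0,-1]],1)
    print("turn",t.round(4),"shift mm",(R2.T@(np.array([x,y,z])-s['eef_pos'])*1000).round(1),"tilt",R[2].round(4),"q",s['joints'].round(2))
def snap(n,tag):
    from bench import env
    c=env.calibration(n);im,d=env.get_image(n)
    cv2.imwrite(f"pics/{n}{tag}.png",im[:,:,::-1]);np.savez(f"pics/{n}{tag}.npz",im=im,d=d,**c)
E
Z='0 0 0 -.1208'; python3 nudge.py '0 0 0 -.1208;0 0 0 -.1208;0 0 0 -.1208;0 0 0 -.1208;0 0 0 -.1208;0 0 0 -.1208;0 0 0 -.1208;0 0 0 -.1208;0 0 0 -.1208;0 0 0 -.1208'
python3 -c "
from h import *
go(.568,-.174,.22,1.4)"
```

```text
t: 0.93
eef_pos: [0.2538, -0.6251, 0.2219]
orientation: [-2.188, -2.253, -0.001]
contact_force: [0.2, 0.4, 0.5]
opening: 0.0868
gripper_force: 0.0
turn 0.0045 shift mm [443.3 325.1   1.9] tilt [ 1.e-03 -5.e-04 -1.e+00] q [ 1.33  0.49 -0.31  1.52  0.16  1.16  1.03]
```

```bash
python3 nudge.py '.032 .023 0 0;.032 .023 0 0;.032 .023 0 0;.032 .023 0 0;.032 .023 0 0;.032 .023 0 0;.032 .023 0 0;.032 .023 0 0;.032 .023 0 0;.032 .023 0 0' >/dev/null; python3 nudge.py '.032 .023 0 0;.032 .023 0 0;.032 .023 0 0;.027 .026 0 0;0 0 0 0;0 0 0 0'
python3 -c "
from h import *
from bench import env
go(.568,-.174,.22,1.4)
snap('wrist','1')
go(.609,.208,.22,1.3)
c=env.calibration('wrist');print(-c['R'].T@c['t'],c['R'])"
```

```text
t: 2.27
eef_pos: [0.5698, -0.172, 0.2221]
orientation: [-2.189, -2.252, -0.001]
contact_force: [-0.1, -0.8, -0.7]
opening: 0.0872
gripper_force: 0.0
turn 0.0041 shift mm [-1.9 -1.8  2.1] tilt [ 1.2e-03 -2.0e-04 -1.0e+00] q [ 0.61  0.39 -0.5   1.71  0.2   1.1   0.07]
turn 0.0021 shift mm [381.4  49.    2. ] tilt [ 1.0e-04 -1.2e-03 -1.0e+00] q [ 0.61  0.39 -0.5   1.71  0.2   1.1   0.07]
[ 0.56653052 -0.09516244  0.38468913] [[ 9.99691360e-01  2.48404375e-02 -3.69706750e-04]
 [ 2.38693563e-02 -9.56272156e-01  2.91502688e-01]
 [ 6.88751404e-03 -2.91421543e-01 -9.56569938e-01]]
```

View pics/wrist1.png

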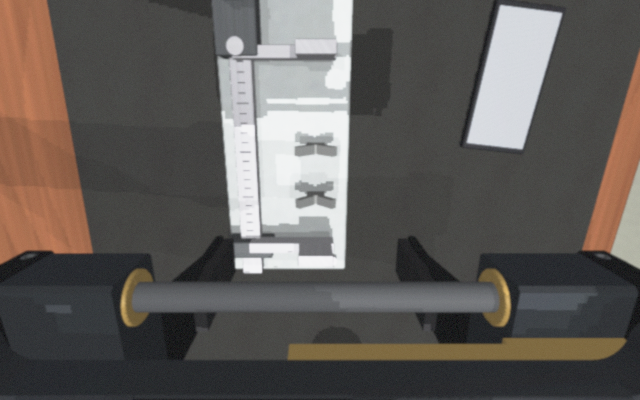

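The wrist view shows the V rests at about (315, 145) and (315, 195), the fixed jaw at row 250, and the movable jaw at row 48. I'll measure them in depth and move on to the column.

```bash
cat >> h.py <<'E'
def boxer(f):
    W,ok=world(f);P=W[ok]
    return lambda x0,x1,y0,y1,z0,z1:P[(P[:,0]>x0)&(P[:,0]<x1)&(P[:,1]>y0)&(P[:,1]<y1)&(P[:,2]>z0)&(P[:,2]<z1)]
E
python3 - <<'E'
from h import *
box=boxer("pics/wrist1.npz")
b=box(.43,.63,-.33,.08,.009,.015);print("base",len(b),rect(b),np.median(b[:,2]))
for y0,y1 in((-.165,-.125),(-.22,-.18)):
    b=box(.54,.61,y0,y1,.03,.06);print("rest",len(b),rect(b),b.max(0),b.min(0))
b=box(.54,.61,-.29,-.22,.062,.08);print("fixed",len(b),rect(b),b.max(0),b.min(0))
b=box(.54,.61,-.1,.02,.062,.08);print("mov",len(b),rect(b),b.max(0),b.min(0))
E
python3 nudge.py '.038 .005 0 0;.038 .005 0 0;.038 .005 0 0;.038 .005 0 0;.038 .005 0 0;.038 .005 0 0;.038 .005 0 0;.036 .005 0 0;0 0 0 0;0 0 0 0'
python3 - <<'E'
from h import *
go(.609,.208,.22,1.3)
snap('wrist','2');box=boxer("pics/wrist2.npz")
c=box(.56,.66,.08,.33,.036,.08);print("long",len(c),rect(c),c.max(0),c.min(0))
c=c[c[:,2]>.046];print(rect(c))
E
```

```text
base 21867 (array([ 536.5, -148.3]), array([140. , 297.9]), 1.58) 0.012448963813437405
rest 453 (array([ 569.7, -143.6]), array([43.2, 10.4]), 1.64) [ 0.59113418 -0.13799464  0.05031442] [ 0.54812412 -0.14911127  0.03000323]
rest 425 (array([ 570.9, -199.6]), array([42.1, 10.8]), 1.32) [ 0.59197444 -0.19390712  0.05041317] [ 0.54974584 -0.20511824  0.03003206]
fixed 535 (array([ 572. , -252.1]), array([35.6, 12.4]), 1.49) [ 0.58965769 -0.24557397  0.07718325] [ 0.55413111 -0.25851682  0.06200914]
mov 703 (array([566.4, -49.8]), array([35.3, 11.6]), 1.53) [ 0.5842175  -0.04352424  0.07796868] [ 0.54877236 -0.05595947  0.0623445 ]
t: 3.15
eef_pos: [0.6014, 0.1287, 0.2223]
orientation: [-2.193, -2.249, 0.001]
contact_force: [0.1, 0.3, -0.1]
opening: 0.0871
gripper_force: 0.0
turn 0.0028 shift mm [79.1  9.4  2.3] tilt [-2.e-04 -6.e-04 -1.e+00] q [ 0.15  0.43 -0.58  1.66  0.26  1.13 -0.48]
long 4841 (array([611.7, 210.3]), array([ 39.4, 150.1]), 1.38) [0.63101242 0.28520892 0.057751  ] [0.59157918 0.13496222 0.03600759]
(array([612.1, 210.2]), array([ 31.3, 150.1]), 0.91)
```

View pics/wrist2.png

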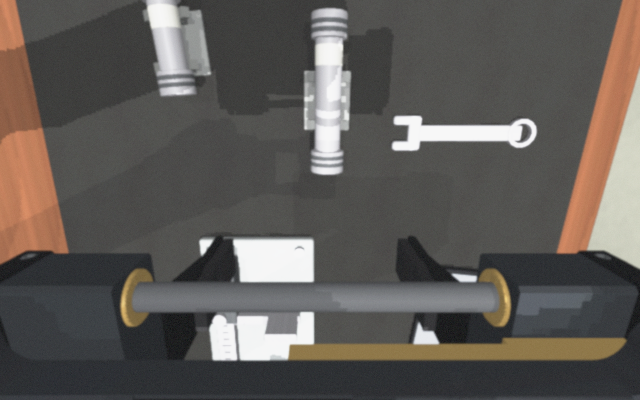

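The wrist view shows the long column at (328, 10–173) over its stand plate (305–350, 70–130). The fit gives 150.1 mm length, centre (0.611, 0.210), yaw about 1.3°.

```bash
python3 - <<'E'
from h import *
box=boxer("pics/wrist2.npz")
b=box(.56,.66,.15,.27,.0035,.0085);print("stand",len(b),rect(b))
E
python3 nudge.py '.040 .005 0 0;.041 .005 0 0;0 0 .04 .0028;0 0 .04 0;0 0 .04 0;0 0 0 0;0 0 0 0'
python3 -c "
from h import *
go(.6115,.2095,.019,1.3)"
```

```text
stand 795 (array([617.6, 215.7]), array([ 65.8, 108. ]), 5.84)
t: 3.78
eef_pos: [0.6094, 0.2052, 0.1008]
orientation: [-2.203, -2.239, 0.008]
contact_force: [0.4, -0.1, 0.0]
opening: 0.087
gripper_force: 0.0
turn -0.0063 shift mm [ 4.2  2.2 81.8] tilt [-0.0031 -0.0044 -1.    ] q [-0.02  0.6  -0.54  1.7   0.37  0.95 -0.68]
```

```bash
python3 nudge.py '.004 .002 .035 -.006;0 0 0 0;0 0 0 0'
python3 -c "
from h import *
go(.6115,.2095,.019,1.3)
z=np.load('pics/wrist2.npz')
for u in(309,346):
  for v in(71,130):
    r=np.array([(u-z['cx'])/z['fx'],(v-z['cy'])/z['fy'],1])@z['R'];o=-z['R'].T@z['t'];print(o+r*(.005-o[2])/r[2])
print((z['im'][60:145:3,310,1]))"
```

```text
t: 4.03
eef_pos: [0.6129, 0.212, 0.0693]
orientation: [2.194, 2.248, 0.001]
contact_force: [-0.4, -0.0, -0.3]
opening: 0.0871
gripper_force: 0.0
turn 0.0017 shift mm [-2.5 -1.4 50.3] tilt [-3.0e-04  1.2e-03 -1.0e+00] q [-0.04  0.64 -0.52  1.71  0.39  0.89 -0.7 ]
[0.59186688 0.23594419 0.005     ]
[0.59311224 0.17393071 0.005     ]
[0.6314425  0.23695338 0.005     ]
[0.63470327 0.17498972 0.005     ]
[ 57  53  52  59 137 136 138 128 149 151 149 149 210 218 152 152 149 149
 148 147 160 179 180 143  65  58  57  56  57]
```

```bash
python3 nudge.py '-.0035 -.0014 .02 .0015;0 0 .03 0;0 0 0 0;0 0 0 0'
python3 nudge.py '0 0 0 0;0 0 0 0;0 0 0 0;0 0 0 0;0 0 0 0;0 0 0 0' 0 25
python3 nudge.py '0 0 0 0;0 0 0 0;0 0 0 0;0 0 0 0;0 0 0 0;0 0 0 0'
python3 nudge.py '0 0 -.01 0;0 0 -.02 0;0 0 -.03 0;0 0 -.04 0;0 0 -.03 0;0 0 0 0;0 0 0 0'
python3 -c "
from h import *
go(.570,-.1645,.031,1.5);snap('wrist','3');snap('scene','3')"
```

```text
t: 4.37
eef_pos: [0.6113, 0.209, 0.0192]
orientation: [2.195, 2.247, 0.001]
contact_force: [-0.2, 0.0, 1.1]
opening: 0.0871
gripper_force: 0.0
t: 4.87
eef_pos: [0.6107, 0.2096, 0.018]
orientation: [2.194, 2.249, 0.001]
contact_force: [-0.4, -0.6, -0.2]
opening: 0.055
gripper_force: 0.0
t: 5.37
eef_pos: [0.6116, 0.2095, 0.0177]
orientation: [2.194, 2.248, 0.003]
contact_force: [3.2, 0.7, -0.8]
opening: 0.025
gripper_force: 25.0
t: 5.95
eef_pos: [0.6107, 0.21, 0.1497]
orientation: [2.193, 2.248, 0.004]
contact_force: [-0.5, 0.0, -2.9]
opening: 0.0252
gripper_force: 25.0
turn -0.0012 shift mm [-373.4  -50.5  118.7] tilt [ 7.0e-04  2.6e-03 -1.0e+00] q [-0.    0.55 -0.56  1.66  0.33  1.03 -0.65]
```

View pics/wrist3.png

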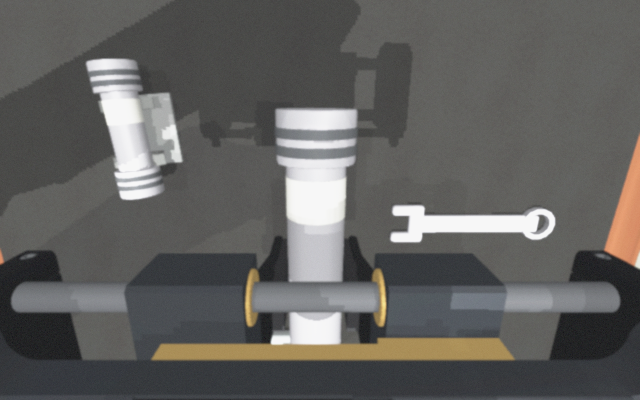

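The column is held (opening 25 mm, weight −2.9 N), its far nut at (316, 110–165) and parallel to the tool. I'll check its height, level and end position.

```bash
python3 - <<'E'
from h import *
from bench import env
print(env.read_state()['eef_pos'])
for n in("wrist","scene"):
    box=boxer(f"pics/{n}3.npz");c=box(.585,.64,.225,.30,.12,.2);print(n,len(c),rect(c),c.max(0),c.min(0))
    for a,b in((.26,.264),(.268,.272),(.276,.28),(.24,.244),(.25,.254)):
        q=c[(c[:,1]>a)&(c[:,1]<b)];
        if len(q):print(a,q[:,2].max().round(4),np.percentile(q[:,2],98).round(4),q[:,0].mean().round(4))
E
python3 nudge.py '-.04 -.0054 0 0;-.04 -.0054 0 0;-.04 -.0054 0 0;-.04 -.0054 0 0;-.04 -.0054 0 0;-.04 -.0054 0 0;-.04 -.0054 0 0;-.04 -.0054 0 0;-.03 -.004 0 0;0 0 0 0'
python3 -c "
from h import *
go(.570,-.1645,.031,1.5)"
```

```text
[0.6090088  0.20867741 0.14615862]
wrist 9735 (array([609.4, 255.4]), array([34.5, 60.7]), 0.39) [0.62647569 0.28579616 0.19002504] [0.59203917 0.22502394 0.16192551]
0.26 0.1877 0.1867 0.6088
0.268 0.1896 0.1887 0.6091
0.276 0.1896 0.1885 0.609
0.24 0.1853 0.1844 0.6098
0.25 0.1852 0.1845 0.6095
scene 449 (array([610.1, 257.1]), array([34.7, 58.9]), 1.54) [0.62709609 0.28679487 0.18894787] [0.59251899 0.22745438 0.14933539]
0.26 0.1821 0.182 0.6128
0.268 0.1866 0.1864 0.6135
0.276 0.1868 0.186 0.6138
0.24 0.182 0.1818 0.6141
0.25 0.1836 0.1832 0.6122
t: 6.88
eef_pos: [0.5685, -0.1517, 0.1446]
orientation: [-2.207, -2.234, 0.012]
contact_force: [-0.7, -1.3, -2.0]
opening: 0.0251
gripper_force: 25.0
turn -0.0139 shift mm [-12.9   1.2 113.6] tilt [-0.0044 -0.0068 -1.    ] q [ 0.58  0.46 -0.52  1.8   0.28  0.96 -0.05]
```

```bash
python3 nudge.py '-.0125 .001 .04 -.013;0 0 0 0;0 0 0 0;0 0 0 0'
python3 -c "
from h import *
go(.5703,-.1645,.031,1.5);snap('wrist','4')
box=boxer('pics/wrist4.npz');c=box(.54,.60,-.15,-.06,.09,.2);print(rect(c),c.max(0),c.min(0))
b=box(.54,.61,-.08,.02,.062,.08);print('mov',len(b),rect(b))"
```

```text
t: 7.22
eef_pos: [0.573, -0.1526, 0.1073]
orientation: [-2.177, -2.262, 0.0]
contact_force: [1.1, 0.4, -1.8]
opening: 0.0251
gripper_force: 25.0
turn 0.0124 shift mm [-11.8  -3.   76.3] tilt [ 0.0016 -0.0016 -1.    ] q [ 0.57  0.51 -0.51  1.82  0.31  0.89 -0.05]
(array([ 570. , -113.3]), array([60. , 73.3]), 0.01) [ 0.59998938 -0.07667005  0.19999923] [ 0.54001049 -0.14999808  0.10716777]
mov 1714 (array([566.4, -49.6]), array([35.9, 12.2]), 1.29)
```

```bash
python3 nudge.py '-.012 -.003 0 .0124;0 0 .02 0;0 0 .015 0;0 0 0 0;0 0 0 0;0 0 0 0;0 0 0 0'
python3 -c "
from h import *
go(.5703,-.1645,.031,1.5);snap('wrist','4b')
box=boxer('pics/wrist4b.npz');c=box(.545,.595,-.15,-.06,.095,.11);print(rect(c),c.max(0),c.min(0))"
```

```text
t: 7.85
eef_pos: [0.5719, -0.1661, 0.0743]
orientation: [2.191, 2.248, 0.002]
contact_force: [1.1, -0.7, -2.4]
opening: 0.0252
gripper_force: 25.0
turn -0.0007 shift mm [ 1.7 -1.5 43.3] tilt [-8.0e-04  2.7e-03 -1.0e+00] q [ 0.57  0.55 -0.49  1.84  0.34  0.83 -0.06]
(array([ 570.4, -120.2]), array([34.3, 59.6]), 0.26) [ 0.58743319 -0.09031395  0.10999866] [ 0.55319429 -0.14999956  0.0951891 ]
```

View pics/wrist4b.png

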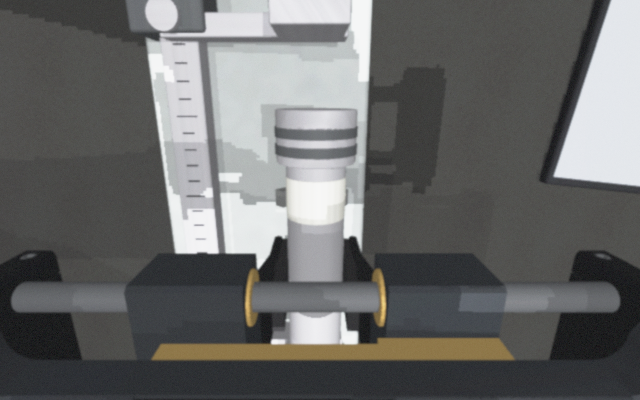

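The column's far nut is at (316, 110–165) and points at the movable jaw block (312, 20), with clear space between. I'll lower it in stages.

```bash
python3 nudge.py '.002 -.0012 .015 0;0 0 .012 0;0 0 .006 0;0 0 0 0;0 0 0 0;0 0 0 0'
python3 -c "
from h import *
go(.5705,-.1645,.030,1.5)"
python3 nudge.py '0 0 .003 0;0 0 .002 0;0 0 .001 0;0 0 0 0;0 0 0 0;0 0 0 0'
```

```text
t: 8.4
eef_pos: [0.5701, -0.1641, 0.0402]
orientation: [2.193, 2.249, 0.001]
contact_force: [0.9, 0.6, -2.1]
opening: 0.0249
gripper_force: 25.0
turn -0.0009 shift mm [-0.4  0.4 10.2] tilt [-2.e-04  9.e-04 -1.e+00] q [ 0.55  0.6  -0.47  1.87  0.37  0.76 -0.09]
t: 8.9
eef_pos: [0.5696, -0.1641, 0.0339]
orientation: [2.193, 2.249, 0.0]
contact_force: [-0.5, -0.1, -2.7]
opening: 0.0254
gripper_force: 25.0
```

```bash
python3 nudge.py '0 0 .0015 0;0 0 .0015 0;0 0 0 0;0 0 0 0'; python3 nudge.py '0 0 .001 0;0 0 0 0;0 0 0 0';python3 nudge.py '0 0 .001 0;0 0 0 0;0 0 0 0'
```

```text
t: 9.23
eef_pos: [0.5694, -0.164, 0.0306]
orientation: [-2.193, -2.249, 0.0]
contact_force: [0.2, 0.1, -2.8]
opening: 0.0249
gripper_force: 25.0
t: 9.48
eef_pos: [0.5696, -0.1641, 0.0298]
orientation: [2.193, 2.249, 0.0]
contact_force: [0.2, -0.8, -2.4]
opening: 0.025
gripper_force: 25.0
t: 9.73
eef_pos: [0.5697, -0.1641, 0.0295]
orientation: [2.192, 2.249, -0.0]
contact_force: [-2.4, 0.7, 4.4]
opening: 0.0252
gripper_force: 25.0
```

Contact: the force rose by about 7 N at z=0.0295, as predicted, so the column is seated. Releasing.

```bash
python3 nudge.py '0 0 0 0;0 0 0 0;0 0 0 0;0 0 0 0;0 0 0 0;0 0 0 0' .055
python3 nudge.py '0 0 -.01 0;0 0 -.02 0;0 0 -.035 0;0 0 -.035 0;0 0 0 0;0 0 0 0'
python3 - <<'E'
from h import *
snap('wrist','5');snap('scene','5');snap('top','5')
for n in("wrist","top","scene"):
    box=boxer(f"pics/{n}5.npz");c=box(.545,.6,-.24,-.07,.048,.072);print(n,len(c),rect(c),c.max(0),c.min(0))
    c=c[c[:,2]>.058];print(rect(c))
    t=box(.46,.52,-.03,.04,.075,.11);print(" tab",len(t),rect(t),t.max(0),t.min(0))
    b=box(.54,.61,-.08,.02,.062,.08);print(' mov',len(b),rect(b))
im=cv2.imread('pics/scene5.png')[110:270,260:430];cv2.imwrite('pics/s5.png',cv2.resize(im,None,fx=3.5,fy=3.5))
E
```

```text
t: 10.23
eef_pos: [0.5695, -0.164, 0.0287]
orientation: [-2.193, -2.249, -0.0]
contact_force: [0.4, 0.0, -0.1]
opening: 0.0526
gripper_force: 0.0
t: 10.73
eef_pos: [0.5713, -0.1643, 0.1319]
orientation: [2.19, 2.246, 0.004]
contact_force: [0.1, 0.4, -0.3]
opening: 0.0551
gripper_force: 0.0
wrist 6694 (array([ 569.2, -158.8]), array([ 38. , 140.4]), 1.74) [ 0.58952528 -0.08836875  0.06985873] [ 0.55042847 -0.22842413  0.04800259]
(array([ 569.7, -156.3]), array([ 31.8, 135.6]), 1.94)Traceback (most recent call last):
  File "<stdin>", line 6, in <module>
    return umr_maximum(a, axis, None, out, keepdims, initial, where)
ValueError: zero-size array to reduction operation maximum which has no identity
```

```bash
python3 nudge.py '.038 -.0155 0 0;.038 -.0155 0 0;.038 -.0155 0 0;.038 -.0155 0 0;.038 -.0155 0 0;0 0 0 0;0 0 0 0;0 0 0 0' 0 10
python3 - <<'E'
from h import *
go(.491,.032,.062,1.5)
snap('wrist','6');snap('scene','6');snap('top','6')
for n in("wrist","top","scene"):
    box=boxer(f"pics/{n}6.npz");
    for nm,c in dict(col=box(.545,.6,-.235,-.07,.053,.072),tab=box(.46,.52,-.025,.03,.08,.1),mov=box(.54,.61,-.08,.02,.062,.08)).items():
        if len(c)>5:print(n,nm,len(c),rect(c),c.max(0),c.min(0))
im=cv2.imread('pics/scene6.png')[110:270,260:430];cv2.imwrite('pics/s6.png',cv2.resize(im,None,fx=3.5,fy=3.5))
E
```

```text
t: 11.55
eef_pos: [0.4868, 0.0235, 0.128]
orientation: [-2.192, -2.249, 0.002]
contact_force: [0.2, 0.3, 0.1]
opening: 0.0095
gripper_force: 0.0
turn -0.0006 shift mm [ 8.4  4.4 66. ] tilt [-4.0e-04 -1.6e-03 -1.0e+00] q [ 0.37  0.34 -0.6   2.04  0.26  0.83 -0.36]
wrist tab 512 (array([487.6,  -2.1]), array([11.8, 14.8]), 2.51) [0.49325485 0.00532324 0.09813347] [ 0.4814502  -0.00950448  0.08009281]
top col 582 (array([ 568. , -163.1]), array([ 31.9, 143.9]), 1.24) [ 0.58524057 -0.09101862  0.07143843] [ 0.55067662 -0.23497475  0.05304252]
top tab 23 (array([490.5,  -7.8]), array([19.2,  7.3]), 1.71) [ 0.50014875 -0.00401573  0.09847041] [ 0.48102127 -0.01160526  0.08734446]
top mov 70 (array([564.2, -50.7]), array([33.6, 10.2]), 1.64) [ 0.58105888 -0.04515603  0.07962438] [ 0.54734053 -0.05615017  0.07158687]
scene col 515 (array([ 570.5, -160.3]), array([ 34.9, 149. ]), 1.7) [ 0.5899946  -0.0857521   0.07191059] [ 0.55176524 -0.23472872  0.0530844 ]
scene tab 53 (array([492.4,   1. ]), array([23.3, 12.3]), 0.19) [0.50405631 0.00716055 0.09943988] [ 0.48077874 -0.00513147  0.0803995 ]
scene mov 99 (array([567.9, -47. ]), array([36.1, 15. ]), 1.77) [ 0.58581659 -0.03930921  0.07915064] [ 0.54976427 -0.05489668  0.06227504]
```

View pics/s6.png

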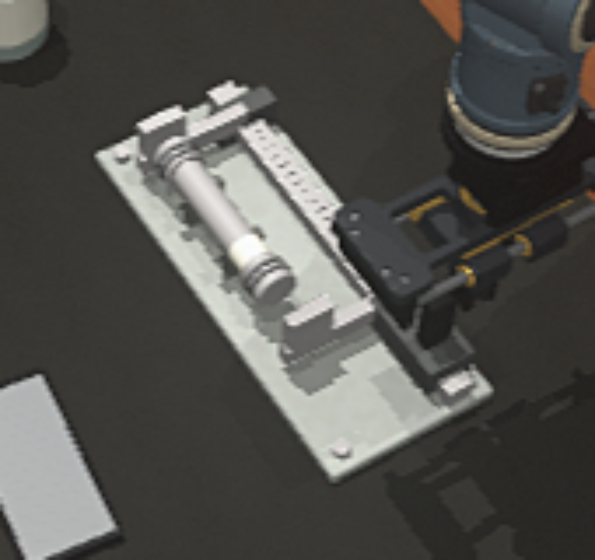

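The crop shows the column at (215, 215), lying level in the V rests between the jaws, with the movable jaw at (320, 325). The shut fingers are beyond the tab. I'll go down behind the tab.

```bash
python3 nudge.py '.0075 .0045 0 0;0 0 0 0;0 0 .03 0;0 0 .034 0;0 0 0 0;0 0 0 0;0 0 0 0'
python3 nudge.py '-.005 0 0 0;-.004 0 0 0;0 0 0 0;0 0 0 0'
python3 nudge.py '-.004 0 0 0;-.004 0 0 0;0 0 0 0;0 0 0 0'
```

```text
t: 12.28
eef_pos: [0.4925, 0.0319, 0.0658]
orientation: [2.193, 2.249, 0.002]
contact_force: [0.6, 1.2, -0.6]
opening: 0.0005
gripper_force: 0.0
t: 12.62
eef_pos: [0.4923, 0.0219, 0.0657]
orientation: [2.194, 2.247, 0.001]
contact_force: [0.1, 0.4, 0.6]
opening: 0.0004
gripper_force: 0.0
t: 12.95
eef_pos: [0.4921, 0.0142, 0.0649]
orientation: [2.193, 2.249, -0.0]
contact_force: [0.4, 0.5, -0.8]
opening: 0.0005
gripper_force: 0.0
```

```bash
python3 nudge.py '-.003 0 0 0;-.003 0 0 0;-.002 0 0 0;0 0 0 0;0 0 0 0'
python3 nudge.py '-.002 0 0 0;-.002 0 0 0;-.002 0 0 0;-.002 0 0 0;-.002 0 0 0;-.002 0 0 0;0 0 0 0;0 0 0 0'
python3 - <<'E'
from h import *
snap('wrist','7');snap('scene','7');snap('top','7')
for n in("wrist","top","scene"):
    box=boxer(f"pics/{n}7.npz");
    for nm,c in dict(col=box(.545,.6,-.235,-.08,.053,.072),mov=box(.54,.61,-.085,.02,.0715,.08),tab=box(.46,.52,-.05,.03,.085,.1)).items():
        if len(c)>5:print(n,nm,len(c),rect(c),c.max(0),c.min(0))
E
```

```text
t: 13.37
eef_pos: [0.4922, 0.0063, 0.0648]
orientation: [2.193, 2.249, -0.0]
contact_force: [0.2, 1.4, 0.5]
opening: 0.0004
gripper_force: 0.9
t: 14.03
eef_pos: [0.4926, -0.0062, 0.0648]
orientation: [2.193, 2.248, -0.001]
contact_force: [0.2, 0.8, 1.1]
opening: 0.0008
gripper_force: 0.6
wrist mov 58 (array([580.3, -65.7]), array([8.4, 1.8]), 3.38) [ 0.58452805 -0.0646009   0.07486539] [ 0.57608938 -0.06676624  0.07153676]
wrist tab 581 (array([488.9, -11.6]), array([36.6, 16.8]), 78.08) [0.50089595 0.00484228 0.09996189] [ 0.48352527 -0.03128577  0.08501345]
top col 580 (array([ 568.1, -163. ]), array([ 31.8, 143.6]), 1.21) [ 0.5850931  -0.09103307  0.07092358] [ 0.55080145 -0.23497174  0.05301048]
top mov 64 (array([564.9, -73.4]), array([33.7, 10.2]), 1.32) [ 0.58170391 -0.06794682  0.07900995] [ 0.54796073 -0.07888132  0.07268599]
scene col 497 (array([ 572.4, -159.2]), array([ 35.2, 150.6]), 2.99) [ 0.58954727 -0.08374586  0.0718873 ] [ 0.55179167 -0.23483356  0.05308641]
scene mov 50 (array([571.5, -69.5]), array([30.1, 12.8]), 2.45) [ 0.58653721 -0.06250665  0.07799609] [ 0.55633372 -0.07626662  0.07170655]
scene tab 6 (array([503.6,  -8.2]), array([ 2.4, 24.2]), 3.57) [0.50414675 0.00378149 0.09067913] [ 0.50167774 -0.02038907  0.08571366]
```

```bash
python3 nudge.py '-.002 0 0 0;-.002 0 0 0;-.002 0 0 0;-.001 0 0 0;-.001 0 0 0;-.001 0 0 0;-.001 0 0 0;-.001 0 0 0;0 0 0 0' | sed -n '1,2p;4p'
python3 nudge.py '-.001 0 0 0;-.001 0 0 0;-.001 0 0 0;0 0 0 0'| sed -n '1,2p;4p'
python3 - <<'E'
from h import *
snap('top','8')
box=boxer("pics/top8.npz")
for nm,c in dict(col=box(.545,.6,-.235,-.08,.053,.0705),mov=box(.54,.61,-.11,.02,.0725,.08),fix=box(.54,.61,-.29,-.22,.0715,.08)).items():
    print(nm,len(c),rect(c),c.max(0),c.min(0))
E
```

```text
t: 14.93
eef_pos: [0.4927, -0.0167, 0.0647]
contact_force: [0.7, 3.2, -0.2]
t: 15.27
eef_pos: [0.4928, -0.0192, 0.0647]
contact_force: [0.5, 4.8, -1.9]
col 573 (array([ 568.1, -157.8]), array([ 34.1, 154.2]), 2.27) [ 0.58503814 -0.08146466  0.0698867 ] [ 0.54823051 -0.23487431  0.05324851]
mov 68 (array([566.3, -86.1]), array([35.7, 10.1]), 1.25) [ 0.58418072 -0.08065191  0.0796518 ] [ 0.54844583 -0.09147069  0.0725742 ]
fix 66 (array([ 571.5, -253.9]), array([34. , 12.7]), 4.15) [ 0.58870065 -0.24801707  0.07905501] [ 0.55473817 -0.26119687  0.07157475]
```

```bash
f(){ sed -n '2p;4p'; }
python3 nudge.py '-.001 0 0 0;-.001 0 0 0;-.001 0 0 0;0 0 0 0'|f
python3 nudge.py '-.001 0 0 0;0 0 0 0;0 0 0 0'|f
python3 - <<'E'
from h import *
from bench import env
s=[env.read_state()['ft_torque'].round(3)];print(s)
snap('top','9')
box=boxer("pics/top9.npz")
for nm,c in dict(mov=box(.54,.61,-.11,.02,.0725,.08),fix=box(.54,.61,-.29,-.22,.0715,.08)).items():
    print(nm,len(c),rect(c),c.max(0),c.min(0))
E
```

```text
eef_pos: [0.4929, -0.0224, 0.0647]
contact_force: [0.6, 4.6, -1.2]
eef_pos: [0.4929, -0.0234, 0.0647]
contact_force: [-0.3, 4.7, -2.5]
[array([ 0.96 , -0.13 ,  0.038])]
mov 62 (array([566.4, -91.1]), array([36. , 10.2]), 1.25) [ 0.58449808 -0.08570794  0.0789522 ] [ 0.54830634 -0.09649978  0.07256415]
fix 65 (array([ 571.5, -254. ]), array([33.6, 12.6]), 3.23) [ 0.588229   -0.24803431  0.07873708] [ 0.55457271 -0.26109418  0.0717104 ]
```

```bash
for i in 1; do python3 nudge.py '-.0005 0 0 0;0 0 0 0;0 0 0 0'|sed -n '2p;4p'; python3 -c "from bench import env;print(env.read_state()['ft_torque'].round(3))"
python3 nudge.py '-.0005 0 0 0;0 0 0 0;0 0 0 0'|sed -n '2p;4p'; python3 -c "from bench import env;print(env.read_state()['ft_torque'].round(3))"
python3 nudge.py '-.0005 0 0 0;0 0 0 0;0 0 0 0'|sed -n '2p;4p'; python3 -c "from bench import env;print(env.read_state()['ft_torque'].round(3))"; done
```

```text
eef_pos: [0.4929, -0.0239, 0.0648]
contact_force: [0.5, 4.2, -1.0]
[ 1.079 -0.209  0.055]
eef_pos: [0.4929, -0.0245, 0.0648]
contact_force: [0.3, 5.3, -1.6]
[ 1.063 -0.18   0.01 ]
eef_pos: [0.493, -0.025, 0.0648]
contact_force: [0.7, 4.3, -2.8]
[ 1.07  -0.171  0.037]
```

```bash
t(){ sed -n '2p;4p'; python3 -c "from bench import env;print(env.read_state()['ft_torque'].round(3))"; }
python3 nudge.py '-.0005 0 0 0;0 0 0 0;0 0 0 0'|t
python3 nudge.py '-.0005 0 0 0;0 0 0 0;0 0 0 0'|t
```

```text
eef_pos: [0.4929, -0.0255, 0.0647]
contact_force: [0.4, 5.3, -2.9]
[ 1.019 -0.182 -0.009]
eef_pos: [0.493, -0.0258, 0.0647]
contact_force: [0.5, 5.1, -3.7]
[ 1.053 -0.189 -0.004]
```

Run:
```python
from h import *
snap('scene','10');snap('top','10')
box=boxer("pics/top10.npz")
for nm,c in dict(mov=box(.54,.61,-.11,.02,.0725,.08),fix=box(.54,.61,-.29,-.22,.0715,.08)).items():
    print(nm,len(c),rect(c),c.max(0),c.min(0))
a=cv2.imread('pics/top10.png')[195:265,260:400];cv2.imwrite('pics/t10.png',cv2.resize(a,None,fx=5.5,fy=5.5,interpolation=cv2.INTER_CUBIC))
```

```text
mov 58 (array([566.5, -91.1]), array([36.5, 10.2]), 1.16) [ 0.58484088 -0.08573194  0.07921645] [ 0.54838993 -0.09647232  0.07266922]
fix 66 (array([ 571.2, -249. ]), array([33.7, 21.5]), 3.23) [ 0.58837567 -0.23842293  0.07882734] [ 0.55439794 -0.26063395  0.07152426]
```

View pics/t10.png

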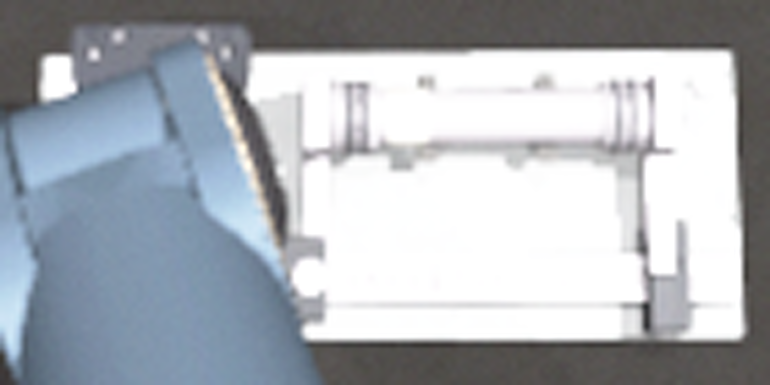

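The top crop shows the column (335–655, 115) with both ends at or near the jaws, but the push force hasn't risen yet. I'll continue in half-millimetre steps.

```bash
t(){ sed -n '2p;4p'; python3 -c "from bench import env;print(env.read_state()['ft_torque'].round(3))"; }
python3 nudge.py '-.0005 0 0 0;0 0 0 0;0 0 0 0'|t
python3 nudge.py '-.0005 0 0 0;0 0 0 0;0 0 0 0'|t
```

```text
eef_pos: [0.493, -0.026, 0.0648]
contact_force: [0.1, 6.4, -3.4]
[ 1.256 -0.168  0.055]
eef_pos: [0.493, -0.0262, 0.0648]
contact_force: [-0.1, 5.9, -3.7]
[ 1.44  -0.169  0.05 ]
```

Torque rose 1.05 → 1.44 N·m and the tool stopped advancing, so the column is clamped at about 3.5 N, or roughly 0.02 rad of jaw turn. I'll back off and check.

```bash
python3 nudge.py '.002 0 0 0;.005 0 0 0;.01 0 0 0;0 0 -.03 0;0 0 -.04 0;0 0 -.04 0;0 -.02 -.03 0;0 0 0 0;0 0 0 0;0 0 0 0'
python3 nudge.py '.03 0 0 0;.03 0 0 0;.03 0 0 0;.03 0 0 0;.03 0 0 0;0 0 0 0;0 0 0 0;0 0 0 0'
python3 - <<'E'
from h import *
for n in('scene','top','wrist'):snap(n,'11')
for n in("top","scene"):
    box=boxer(f"pics/{n}11.npz")
    for nm,c in dict(col=box(.545,.6,-.24,-.09,.053,.07),mov=box(.54,.61,-.12,.02,.0725,.08),fix=box(.54,.61,-.29,-.22,.0715,.08)).items():
        print(n,nm,len(c),rect(c),c.max(0),c.min(0))
a=cv2.imread('pics/top11.png')[195:265,260:400];b=cv2.imread('pics/scene11.png')[120:250,280:410]
a=cv2.resize(a,(580,290),interpolation=cv2.INTER_CUBIC);b=cv2.resize(b,(290,290),interpolation=cv2.INTER_CUBIC)
cv2.imwrite('pics/f11.png',cv2.resize(np.hstack([a,b]),None,fx=.9,fy=.9))
E
```

```text
t: 18.63
eef_pos: [0.4722, -0.0109, 0.2045]
orientation: [2.193, 2.248, -0.002]
contact_force: [-0.4, -0.3, -1.3]
opening: 0.0004
gripper_force: 0.0
t: 19.3
eef_pos: [0.4684, 0.1386, 0.2033]
orientation: [-2.192, -2.248, 0.004]
contact_force: [0.4, -0.6, -1.1]
opening: 0.0005
gripper_force: 0.0
top col 566 (array([ 568.4, -165.6]), array([ 34.1, 149.4]), 2.38) [ 0.58563692 -0.09172672  0.06955954] [ 0.54827117 -0.23991236  0.05323562]
top mov 56 (array([566.6, -91.2]), array([36.3, 10.2]), 1.39) [ 0.58480069 -0.08577741  0.07858656] [ 0.54855015 -0.09656397  0.07272893]
top fix 67 (array([ 571.7, -253.7]), array([34.3, 11.9]), 4.94) [ 0.58854848 -0.24795836  0.07964898] [ 0.55468849 -0.26086997  0.07190538]
scene col 463 (array([ 572.6, -165.5]), array([ 33. , 149.3]), 1.26) [ 0.5905664  -0.09056008  0.06988821] [ 0.55481931 -0.23983514  0.05301708]
scene mov 53 (array([569.4, -89. ]), array([36.6, 14.1]), 5.19) [ 0.58722883 -0.08044249  0.07849633] [ 0.55074569 -0.09626626  0.07257759]
scene fix 56 (array([ 573.1, -251. ]), array([37.2, 14.4]), 0.35) [ 0.59160373 -0.24370076  0.07844008] [ 0.55448535 -0.25818266  0.07150382]
```

View pics/f11.png

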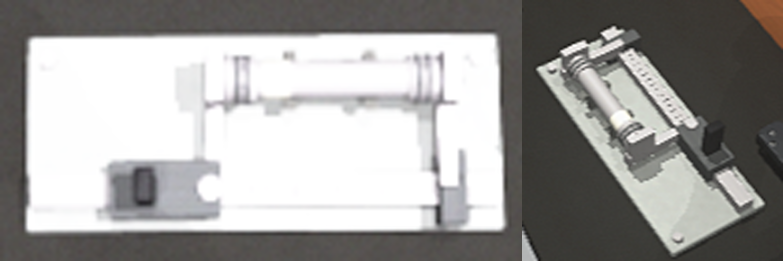

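The picture shows the column between the jaws, top crop (225–442, 78). The jaw spacing works out to 162.4 − 12 ≈ 150 mm, which matches the column length. The jaw looks square and the robot is clear, so I'm handing in.

```bash
python3 -c "
from bench import env
print(env.job_done())"
```

```text
the job is handed in; nothing more can be done
None
```

The long column sits in the V rests with the caliper closed on it: jaw gap about 150 mm, matching its length, jaw at most about 0.02 rad out of square by my force estimate. The robot is clear and touched nothing else; the job was handed in at about 19.5 s, and no verdict was returned.

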